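# Clamp a seal stone in the free carving bed and hold it

## Robot

A 6-joint arm with a two-finger parallel gripper is mounted at the origin on the work surface. World frame = base frame: x ahead of the robot, y to its left, z up, the work surface at z = 0. Lengths are in m, angles in degrees, forces in N, time in s.
With the tool pointing down it reaches from about 0.325 to 0.9 m from the base axis. Payload 6.1 kg.
Tool frame: the origin (TCP) lies on the centre line of the jaws, within the pads' length; the fingertips stand env.tip_reach ahead of it and the grasp point (between the pads) lies 8 mm behind it (env.tip_reach is the distance from the TCP to the fingertips, in m); z points along the fingers, y is the direction in which the jaws open and shut (so a half turn about z gives the same grasp; the last joint's range is limited). The gripper opens to 87 mm and grips with 3 to 60 N. Pads are 19 mm wide; open, the fingers measure 117 mm over their backs; the gripper's body (75 mm by 190 mm) begins 51 mm behind the grasp point.
Start: joints at [-73.459, 12.628, 87.462, -0, 79.91, -7.225], TCP at [0.252, -0.572, 0.234] pointing down, gripper open.
Joint ranges: [-170.65, 170.65], [-52.31, 119.04], [5.05, 147.46], [-71.25, 251.25], [11.57, 151.72], [-153.62, 153.62]. Speed limits (degrees/s): [147.25, 147.25, 172.46, 180, 180, 180].

## Interface

Orientations are given as [roll, pitch, yaw] about the fixed x, y, z axes, in that order (R = Rz(yaw) Ry(pitch) Rx(roll)).
In Python, from station import env, optics gives the robot as it stands.
- The arm moves only by the tool play_rows, never from a script. Its argument "plan" is a list of rows, each an object of numbers: "tx", "ty", "tz": the shift along the tool's x, y, z in cm; "spin": the turn about the tool's z in degrees. In form: [{"tx": .., "ty": .., "tz": .., "spin": ..}, ...]. A call has 1 to 20 rows; each row is the pose to reach, as a shift and turn from the pose measured when the call began, along the tool's axes at that moment; what a row does not reach only later rows make up. A row lasts 1/12 s, in which the tool goes at most 41.7 mm and 7.16 degrees, less where a joint would pass 70% of its speed; a pose out of reach is approached as far as the arm can. A call with a gripper value outside its range is refused whole. "gripper" is the gripper's target within -1 to 1 (fully open at 1, half-way at 0, shut at -1), set as the call begins (left out, the last holds). The fingers move at their own pace and stop on an object; "newtons" is the grip in N (left out, the last holds). Time passes only in rows, so rows that repeat a pose let the fingers close. It gives the time, the measured TCP pose, the force and the opening at its end, in the units of the state.
- env.sense(): the state, without advancing time (a new reading comes with each control period).
- optics.capture(name): name is "side" or "top" or "wrist"; returns a dict with "color" (420x560x3 uint8, red, green, blue), "range_z" (420x560 float32, m along the optical axis (not along the pixel's ray), 0 where there is no reading), "intrinsics" (3x3 intrinsics, pixels), "extrinsics" (4x4, takes a point from camera to world coordinates). Camera axes: x right, y up, looking along -z (the intrinsics and any distortion apply to the point x, -y, -z); pixel columns grow to the right and rows downward; lengths in m; the calibration is good to about 2 mm. A picture is of the moment at which its call begins.
- env.finish_job(): hands the job in, once; it reports no verdict.
Trained networks look in a picture, given as the dict that the camera call returned (one of the last four; its "shot" number tells which), for a name from the list of things; names that differ only in an ending like _2 or _b are one class to them, and where a whole thing is asked for, a point or a joint stands for the part that bears it (a point fixed in the world has none). Each returns a list of dicts, best first, with "conf" (0 to 1); they miss things now and then, are a little off and sometimes report something else, mostly with a low value. They report only what shows in the picture. A call takes as long as a camera call. They do not tell look-alikes from the thing itself.
- optics.regions_of(picture, thing): "region" (420x560 bool, what is visible of it).
- optics.pinpoint(picture, thing): "xyz" ([x, y, z] in m, in world coordinates, good to about 4 mm: a listed point, or the origin of a listed thing).
The state is a dict: "clock": time; "joint_positions": joint angles; "qd": joint speeds; "effort": joint torques, N m; "tool_pos": TCP position; "orientation": TCP orientation; "ft_force": force on the tool from outside, world axes, zero at the start; "moment": the same for the moment, N m; "gripper_width": finger opening in m.
Only numpy, scipy, OpenCV 4.12 (cv2) and the standard library are available. Lean on these libraries where they do the work, as an engineer would, in place of code of your own. Each camera call takes 0.05 s, during which the arm holds its last target.

## Task

One pocket of the double seal-carving bed already has a seal in it; stand the tall blank stone from the table upright in the other, empty pocket and let go of it. Then press down the sprung lever of that same pocket until its handle is level, so that the jaw clamps the stone, and finish while still holding the handle level (it springs up if released). Leave the other lever, the seal in its pocket and the things lying around where they are.

Things in the scene. Friction and masses are not known exactly. Their poses are not given: they have to be found in the camera images.
- blank_mid (a point): Centre (half-way up) of the tall blank stone: plain square block 36 x 36 x 80 mm, about 0.27 kg, standing upright on the table in front of the bed at the start; z is its long axis, x and y are square to its faces.
- blank: The same tall blank stone; origin at the centre of its underside, axes as above.
- seal_mid (a point): Centre of the finished seal, half-way up: 36 mm square foot 36 mm high with a round turned knob above, 64 mm high in all. It stands in one of the two pockets, differing from start to start; it stays there.
- left_pocket (a point): Left (+y) pocket of the fixed wooden double bed. Centre of its floor, 12 mm above the table; x points to the tall fence, away from the handle; y along the bed; z up. Pocket 44 mm square inside; low walls 16 mm high over its floor, fence (+x side) 60 mm, two steel cheeks (x under -27 mm, within 17 mm in y) 78 mm.
- right_pocket (a point): Right (-y) pocket, 360 mm from the left one. Centre of its floor, 12 mm above the table; x points to the tall fence, away from the handle; y along the bed; z up. Pocket 44 mm square inside; low walls 16 mm high over its floor, fence (+x side) 60 mm, two steel cheeks (x under -27 mm, within 17 mm in y) 78 mm.
- left_lever (a joint): Left lever's angle, rad: 0 = at rest, handle raised 0.5 rad above level; grows as pressed down; 0.5 = handle level; end stop 0.75. Return spring: 2 N at the thumb disc start it, about 10 N hold it level on a stone. The jaw slides the stone to the fence and grips from about 0.37; the jaw nose is sprung, so the handle goes on to level and beyond.
- right_lever (a joint): Right lever's angle, rad: 0 = at rest, handle raised 0.5 rad above level; grows as pressed down; 0.5 = handle level; end stop 0.75. Return spring: 2 N at the thumb disc start it, about 10 N hold it level on a stone. The jaw slides the stone to the fence and grips from about 0.37; the jaw nose is sprung, so the handle goes on to level and beyond.
- left_thumb (a point): Top centre of the black thumb disc (34 mm across) on the left handle, the place to press; axes turn with the handle. Lever axle: along the pocket's y, at x = -34, z = 68 mm in the pocket's frame. The disc centre is 100 mm out along the handle (to -x), its top 12 mm above the handle's centre line: when level, at x = -134, z = 80 mm in the pocket's frame.
- right_thumb (a point): Top centre of the black thumb disc (34 mm across) on the right handle, the place to press; axes turn with the handle. Lever axle: along the pocket's y, at x = -34, z = 68 mm in the pocket's frame. The disc centre is 100 mm out along the handle (to -x), its top 12 mm above the handle's centre line: when level, at x = -134, z = 80 mm in the pocket's frame.
- left_jaw: Sprung rubber nose (ball of 18 mm diameter) on the left lever that presses the stone against the fence, 33 mm above the pocket's floor when the handle is level; origin at the nose's tip.
- right_jaw: The same nose of the right lever.
- paste_jar: Bystander: blue glazed round ceramic jar, 62 mm across, 29 mm high, behind the bed; origin under its centre.
- knife: Bystander: carving knife lying flat, about 140 mm long, 12 mm high, at the right; origin on its underside near its middle.
- whetstone: Bystander: grey whetstone 120 x 45 x 22 mm, at the left; origin under its centre.
There are look-alikes about, which are no part of the job. What is shaped like the blank but orange is not meant.

How it is judged:
By the outcome, as a careful person would: the job done as asked, in the order asked, and still so for the second after the job is handed in, while the arm keeps its last pose, push and grip.
It also fails if it takes over 54 s, if anything falls off the work surface, if the arm or the gripper's body presses on something with over 40 N, if the wrist force passes 120 N, or if a joint passes its speed limit or range.

## Working session

There is one attempt and no reset: what is moved stays moved. The work goes in short steps, Python scripts to look and compute and a tool call to move; the robot and the scene stay as the last step left them, time stands still between calls to the robot, and variables do not carry over. Pictures are saved under pics/ and viewed, and the job is handed in when it is done.

Besides the shell and the picture viewer there is one more tool, called after ">>>" as name(argument=value, ...) on one line, values as JSON. play_rows: Moves the arm, as the interface text tells. Its arguments: {"type":"object","properties":{"plan":{"type":"array","items":{"type":"object","properties":{"tx":{"type":"number"},"ty":{"type":"number"},"tz":{"type":"number"},"spin":{"type":"number"}}}},"gripper":{"type":"number"},"newtons":{"type":"number"}},"required":["plan"]}

```bash
ls; mkdir -p pics
python3 - <<'E'
from station import env, optics
import cv2
s=env.sense();print({k:s[k] for k in('clock','tool_pos','orientation','gripper_width','ft_force')},env.tip_reach)
for n in('top','side'):
    p=optics.capture(n);cv2.imwrite(f'pics/{n}0.png',p['color'][:,:,::-1])
    for t in ['blank','blank_mid','seal_mid','left_pocket','right_pocket','left_thumb','right_thumb','left_jaw','right_jaw','paste_jar','knife','whetstone']:
        print(n,t,[(round(d['conf'],2),[round(float(v),4) for v in d['xyz']]) for d in optics.pinpoint(p,t)])
E
```

```text
pics
{'clock': 0.0, 'tool_pos': array([ 0.25170389, -0.57141486,  0.23242646]), 'orientation': array([-1.79886451e+02, -1.38455521e-02,  2.37661045e+01]), 'gripper_width': 0.08688094848298018, 'ft_force': array([-0.47820192, -0.37534414,  0.00190563])} 0.011
top blank [(0.77, [0.3705, -0.0139, 0.0004]), (0.77, [0.3645, 0.0883, 0.0002])]
top blank_mid [(0.55, [0.3685, -0.0168, 0.0363]), (0.55, [0.3661, 0.0895, 0.0371])]
top seal_mid [(0.5, [0.6149, 0.1865, 0.0426])]
top left_pocket [(0.67, [0.6176, 0.1885, 0.0116])]
top right_pocket [(0.73, [0.5792, -0.1683, 0.0117])]
top left_thumb [(0.96, [0.4998, 0.1989, 0.1395]), (0.37, [0.5228, 0.3656, -0.0001])]
top right_thumb [(0.94, [0.4587, -0.16, 0.1387])]
top left_jaw []
top right_jaw []
top paste_jar [(0.72, [0.7702, -0.054, 0.0023])]
top knife [(0.61, [0.5396, -0.4005, 0.0012])]
top whetstone [(0.84, [0.5246, 0.368, -0.0011])]
side blank [(0.96, [0.4522, -0.0305, -0.0006]), (0.91, [0.3751, -0.0105, -0.0009]), (0.87, [0.363, 0.0899, 0.0017])]
side blank_mid [(0.73, [0.359, 0.0935, 0.0393]), (0.63, [0.4513, -0.0294, 0.0399]), (0.57, [0.3688, -0.0225, 0.0355])]
side seal_mid [(0.72, [0.6103, 0.1859, 0.0426])]
side left_pocket [(0.79, [0.6148, 0.1822, 0.0097]), (0.23, [0.4555, -0.0316, 0.0002])]
side right_pocket [(0.86, [0.5745, -0.1732, 0.01])]
side left_thumb [(0.54, [0.5007, 0.201, 0.138])]
side right_thumb [(0.75, [0.462, -0.1572, 0.1372])]
side left_jaw []
side right_jaw [(0.46, [0.546, -0.1667, 0.0395])]
side paste_jar [(0.84, [0.7728, -0.0507, -0.0023])]
side knife [(0.56, [0.5384, -0.3944, -0.0018])]
side whetstone [(0.62, [0.5242, 0.3649, 0.0047])]
```

View pics/top0.png

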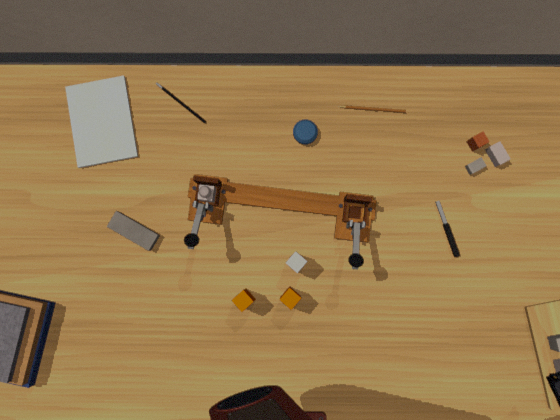

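View pics/side0.png

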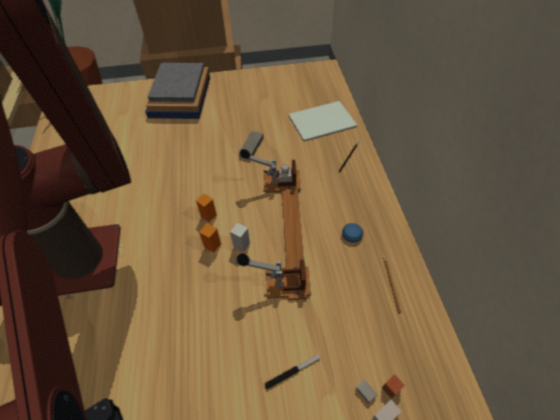

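The blank is the white block (top image 297,262; side 240,237). The blocks at (243,300) and (290,298) are orange look-alikes. The seal stands in the left pocket (205,193), and the right pocket (355,212) is empty. Next I'll measure precisely with depth.

```bash
cat > h.py <<'E'
import numpy as np, cv2
def cloud(p):
    K=p['intrinsics'];T=p['extrinsics'];z=p['range_z'].astype(float)
    v,u=np.mgrid[0:z.shape[0],0:z.shape[1]]
    x=(u-K[0,2])/K[0,0]*z;y=(v-K[1,2])/K[1,1]*z
    P=np.stack([x,-y,-z],-1)@T[:3,:3].T+T[:3,3]
    P[z<=0]=np.nan
    return P
E
python3 - <<'E'
from station import env, optics
from h import *
for n in('top','side'):
    p=optics.capture(n);P=cloud(p);c=p['color'].astype(int)
    print(n,p.get('distortion'),p.keys())
    near=(abs(P[...,0]-.452)<.045)&(abs(P[...,1]+.03)<.045)
    m=near&(abs(P[...,2]-.08)<.006)
    q=P[m];r=cv2.minAreaRect((q[:,:2]*1000).astype(np.float32))
    print(m.sum(),np.median(q,0),r)
    a=near&(P[...,2]>.012); r=cv2.minAreaRect((P[a][:,:2]*1000).astype(np.float32));print('all',r)
    # bed: right fence top z=.072
    for cx,cy in((.577,-.17),(.616,.186)):
        for h in(.072,.028,.09):
            m=(abs(P[...,0]-cx)<.06)&(abs(P[...,1]-cy)<.06)&(abs(P[...,2]-h)<.004)
            if m.sum()>5: print(cx,h,m.sum(),cv2.minAreaRect((P[m][:,:2]*1000).astype(np.float32)))
p=optics.capture('top')
cv2.imwrite('pics/topz.png',cv2.resize(p['color'][170:320,180:400,::-1],None,fx=3.5,fy=3.5,interpolation=cv2.INTER_CUBIC))
E
```

```text
top None dict_keys(['color', 'range_z', 'intrinsics', 'extrinsics', 'shot'])
250 [ 0.45354706 -0.02850118  0.07896974] ((454.413818359375, -28.555320739746094), (35.796180725097656, 35.80387496948242), 49.50161361694336)
all ((454.3996276855469, -28.53862762451172), (35.83094787597656, 35.79593276977539), 49.38445281982422)
0.577 0.072 120 ((569.48681640625, -169.18319702148438), (58.11717224121094, 80.17708587646484), 83.96051788330078)
0.577 0.028 120 ((571.1234741210938, -169.8048553466797), (57.08793640136719, 69.56207275390625), 86.3989486694336)
0.577 0.09 65 ((534.1475219726562, -166.01551818847656), (32.43568801879883, 29.326942443847656), 88.7898941040039)
0.616 0.072 210 ((612.5653686523438, 186.96090698242188), (59.41657638549805, 76.35520935058594), 84.58529663085938)
0.616 0.028 137 ((613.7996215820312, 187.38894653320312), (58.17353057861328, 71.1791000366211), 81.08965301513672)
0.616 0.09 70 ((574.8353881835938, 191.4231414794922), (34.16444778442383, 29.36583709716797), 84.46971893310547)
side None dict_keys(['color', 'range_z', 'intrinsics', 'extrinsics', 'shot'])
1
[... 245 characters left out ...]
)
0.577 0.072 109 ((569.8146362304688, -171.2535858154297), (61.77261734008789, 79.84783935546875), 84.07201385498047)
0.577 0.028 130 ((572.5872802734375, -171.38604736328125), (58.826290130615234, 72.48854064941406), 81.77368927001953)
0.577 0.09 77 ((540.135986328125, -165.85157775878906), (34.02750015258789, 30.098718643188477), 54.71009826660156)
0.616 0.072 107 ((611.191162109375, 185.4348907470703), (60.052528381347656, 80.74202728271484), 81.98161315917969)
0.616 0.028 86 ((615.053466796875, 184.3498992919922), (58.393272399902344, 72.57357025146484), 80.61396789550781)
0.616 0.09 51 ((581.9268188476562, 190.73678588867188), (37.66014099121094, 29.482728958129883), 50.32929611206055)
```

View pics/topz.png

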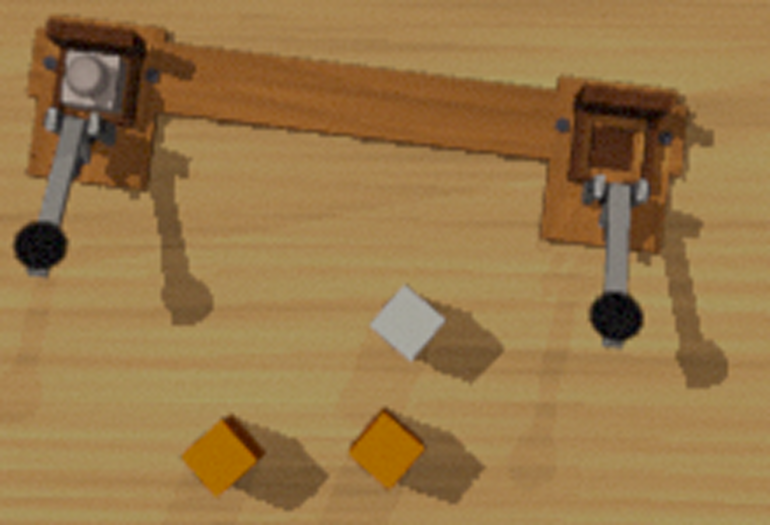

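>>> play_rows(plan=[{"tx":1.5,"ty":-1.5,"tz":0,"spin":2.5},{"tx":3.75,"ty":-3.8,"tz":0,"spin":6},{"tx":6,"ty":-6.1,"tz":0,"spin":10},{"tx":8.3,"ty":-8.5,"tz":0,"spin":14},{"tx":10.6,"ty":-10.9,"tz":0,"spin":18},{"tx":12.9,"ty":-13.3,"tz":0,"spin":22},{"tx":15.2,"ty":-15.6,"tz":0,"spin":26},{"tx":17.5,"ty":-18,"tz":0,"spin":30},{"tx":19.8,"ty":-20.3,"tz":0,"spin":34},{"tx":22.1,"ty":-22.7,"tz":0,"spin":38},{"tx":24.4,"ty":-25,"tz":0,"spin":42},{"tx":26.7,"ty":-27.4,"tz":0,"spin":46},{"tx":29,"ty":-29.7,"tz":0,"spin":50},{"tx":31.3,"ty":-32.1,"tz":0,"spin":53},{"tx":33.6,"ty":-34.4,"tz":0,"spin":56},{"tx":35.9,"ty":-36.8,"tz":0,"spin":59},{"tx":38.2,"ty":-39.1,"tz":0,"spin":62},{"tx":39.6,"ty":-40.6,"tz":0,"spin":63.5},{"tx":40.4,"ty":-41.4,"tz":0,"spin":64.3},{"tx":40.4,"ty":-41.4,"tz":0,"spin":64.3}], gripper=1, newtons=25)

```text
clock: 3.12
tool_pos: [0.4553, -0.0282, 0.2337]
orientation: [-180.0, -0.0, -40.4]
ft_force: [0.7, -0.0, 0.0]
gripper_width: 0.087
```

Run:
```python
from station import env, optics
from h import *
s=env.sense();print(s['clock'],s['tool_pos'],s['orientation'],s['ft_force'])
p=optics.capture('wrist');cv2.imwrite('pics/w1.png',p['color'][:,:,::-1])
P=cloud(p)
m=(abs(P[...,0]-.454)<.04)&(abs(P[...,1]+.03)<.04)&(abs(P[...,2]-.08)<.006)
r=cv2.minAreaRect((P[m][:,:2]*1000).astype(np.float32));print(m.sum(),r)
for cx,cy in((.577,-.17),):
    for h in(.072,.028):
            m=(abs(P[...,0]-cx)<.06)&(abs(P[...,1]-cy)<.06)&(abs(P[...,2]-h)<.004)
            if m.sum()>5: print(cx,h,m.sum(),cv2.minAreaRect((P[m][:,:2]*1000).astype(np.float32)))
```

```text
3.1167 [ 0.45528667 -0.02815599  0.23371503] [-1.79950502e+02 -3.59168675e-04 -4.03815856e+01] [ 0.74686885 -0.01043434  0.02970701]
1427 ((453.7166442871094, -28.4660701751709), (35.99123001098633, 35.89219665527344), 49.73736572265625)
0.577 0.072 77 ((539.0115966796875, -163.64990234375), (35.26569366455078, 18.05247688293457), 84.0939712524414)
0.577 0.028 419 ((557.9303588867188, -155.36358642578125), (64.25733947753906, 40.72255325317383), 49.32332992553711)
```

View pics/w1.png

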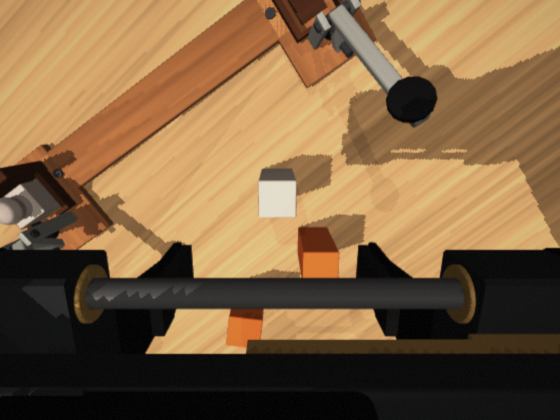

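The wrist image shows the white blank at (278,193), square to the jaws. The orange block at (318,255) is clear of the descent, by about 39 mm on calculation. Descending.

>>> play_rows(plan=[{"tx":-0.05,"ty":0.1,"tz":1.5,"spin":0},{"tx":-0.05,"ty":0.1,"tz":3.5,"spin":0},{"tx":-0.05,"ty":0.1,"tz":5.5,"spin":0},{"tx":-0.05,"ty":0.1,"tz":7.5,"spin":0},{"tx":-0.05,"ty":0.1,"tz":9.3,"spin":0},{"tx":-0.05,"ty":0.1,"tz":10.8,"spin":0},{"tx":-0.05,"ty":0.1,"tz":12.2,"spin":0},{"tx":-0.05,"ty":0.1,"tz":13.5,"spin":0},{"tx":-0.05,"ty":0.1,"tz":14.8,"spin":0},{"tx":-0.05,"ty":0.1,"tz":16,"spin":0},{"tx":-0.05,"ty":0.1,"tz":17,"spin":0},{"tx":-0.05,"ty":0.1,"tz":17.8,"spin":0},{"tx":-0.05,"ty":0.1,"tz":18.3,"spin":0},{"tx":-0.05,"ty":0.1,"tz":18.3,"spin":0}])

```text
clock: 4.33
tool_pos: [0.4531, -0.03, 0.0497]
orientation: [179.9, 0.1, -40.4]
ft_force: [-0.2, 0.9, -1.0]
gripper_width: 0.0869
```

>>> play_rows(plan=[{"tz":0},{"tz":0},{"tz":0},{"tz":0},{"tz":0},{"tz":0},{"tz":0},{"tz":0},{"tz":0},{"tz":0},{"tz":0},{"tz":0}], gripper=-1, newtons=25)

```text
invalid input
```

>>> play_rows(plan=[{"tx":0,"ty":0,"tz":0,"spin":0},{"tx":0,"ty":0,"tz":0,"spin":0},{"tx":0,"ty":0,"tz":0,"spin":0},{"tx":0,"ty":0,"tz":0,"spin":0},{"tx":0,"ty":0,"tz":0,"spin":0},{"tx":0,"ty":0,"tz":0,"spin":0},{"tx":0,"ty":0,"tz":0,"spin":0},{"tx":0,"ty":0,"tz":0,"spin":0},{"tx":0,"ty":0,"tz":0,"spin":0},{"tx":0,"ty":0,"tz":0,"spin":0}], gripper=-1, newtons=25)

```text
clock: 5.17
tool_pos: [0.4532, -0.03, 0.0497]
orientation: [180.0, 0.1, -40.4]
ft_force: [-0.8, 0.9, 0.0]
gripper_width: 0.036
```

>>> play_rows(plan=[{"tx":0,"ty":0,"tz":-0.5,"spin":0},{"tx":0,"ty":0,"tz":-1.5,"spin":0},{"tx":0,"ty":0,"tz":-3,"spin":0},{"tx":0,"ty":0,"tz":-5,"spin":0},{"tx":0,"ty":0,"tz":-7,"spin":0},{"tx":0,"ty":0,"tz":-9,"spin":0},{"tx":0,"ty":0,"tz":-11,"spin":0},{"tx":0,"ty":0,"tz":-13,"spin":0},{"tx":0,"ty":0,"tz":-14.5,"spin":0},{"tx":0,"ty":0,"tz":-15.5,"spin":0},{"tx":0,"ty":0,"tz":-16,"spin":0},{"tx":0,"ty":0,"tz":-16,"spin":0}])

```text
clock: 6.17
tool_pos: [0.4539, -0.0302, 0.2109]
orientation: [-180.0, -0.0, -40.4]
ft_force: [0.2, -0.1, -2.4]
gripper_width: 0.0359
```

>>> play_rows(plan=[{"tx":0.4,"ty":0.3,"tz":-1,"spin":-1.5},{"tx":1.4,"ty":1,"tz":-2,"spin":-4.5},{"tx":2.7,"ty":1.9,"tz":-3,"spin":-8.5},{"tx":4.2,"ty":2.9,"tz":-3,"spin":-13},{"tx":5.7,"ty":3.9,"tz":-3,"spin":-17.5},{"tx":7.2,"ty":4.9,"tz":-3,"spin":-22},{"tx":8.6,"ty":5.9,"tz":-3,"spin":-26.5},{"tx":9.8,"ty":6.7,"tz":-3,"spin":-30.5},{"tx":10.8,"ty":7.3,"tz":-3,"spin":-33.3},{"tx":11.2,"ty":7.6,"tz":-3,"spin":-34.3},{"tx":11.2,"ty":7.6,"tz":-3,"spin":-34.3},{"tx":11.2,"ty":7.6,"tz":-3,"spin":-34.3}])

```text
clock: 7.17
tool_pos: [0.4893, -0.1604, 0.2395]
orientation: [-179.9, 0.1, -6.2]
ft_force: [-0.2, -0.1, -3.3]
gripper_width: 0.0357
```

Run:
```python
from station import env, optics
from h import *
s=env.sense();print(s['clock'],s['tool_pos'],s['orientation'],s['ft_force'])
for n in ('wrist','top','side'):
    p=optics.capture(n);cv2.imwrite(f'pics/{n}2.png',p['color'][:,:,::-1]);np.savez(f'{n}2.npz',**{k:v for k,v in p.items()})
    for t in('right_pocket','right_thumb','right_jaw','blank'):print(n,t,[(round(d['conf'],2),np.round(d['xyz'],4)) for d in optics.pinpoint(p,t)])
```

```text
7.1667 [ 0.48927638 -0.16039292  0.23951919] [-1.79943918e+02  1.16209858e-01 -6.16801334e+00] [-0.20937892 -0.05588031 -3.28659705]
wrist right_pocket [(0.72, array([ 0.5754, -0.1732,  0.0141]))]
wrist right_thumb []
wrist right_jaw [(0.39, array([ 0.5424, -0.1722,  0.0382]))]
wrist blank [(0.88, array([ 0.4876, -0.1613,  0.1901]))]
top right_pocket [(0.87, array([ 0.5713, -0.1698,  0.0134]))]
top right_thumb [(0.38, array([ 0.4615, -0.1565,  0.1375])), (0.19, array([ 7.686e-01, -5.060e-02,  2.000e-04]))]
top right_jaw []
top blank [(0.76, array([0.3657, 0.0914, 0.0023])), (0.54, array([ 0.3713, -0.0121,  0.0007]))]
side right_pocket [(0.66, array([ 0.5752, -0.172 ,  0.0135])), (0.23, array([ 0.5459, -0.1714,  0.0381]))]
side right_thumb [(0.56, array([ 0.4617, -0.1568,  0.1384]))]
side right_jaw [(0.36, array([ 0.5449, -0.1667,  0.0406]))]
side blank [(0.58, array([0.3613, 0.087 , 0.0012])), (0.48, array([0.6116, 0.1834, 0.0107]))]
```

View pics/wrist2.png

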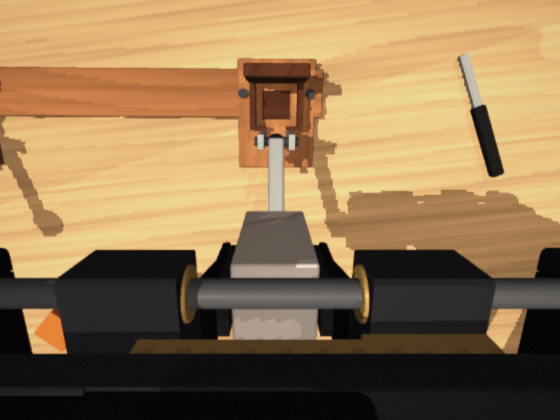

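Run:
```python
from h import *
p=dict(np.load('wrist2.npz'));P=cloud(p)
a=np.radians(-6.1);R=np.array([[np.cos(a),np.sin(a)],[-np.sin(a),np.cos(a)]])
L=(P[...,:2]-[.575,-.171])@R.T*1000;Z=P[...,2]*1000-12
sub=np.s_[55:170:4,232:330:6]
for q,nm in((Z,'z'),(L[...,0],'x'),(L[...,1],'y')):
    print(nm);print('\n'.join(' '.join('%4.0f'%v for v in r) for r in q[sub]))
crop=p['color'][45:175,225:335,::-1];cv2.imwrite('pics/wc2.png',cv2.resize(crop,None,fx=4.5,fy=4.5,interpolation=cv2.INTER_CUBIC))
# bed base edges angle: base z<~0 top
```

```text
z
 -12  -14  -12  -16  -12  -12  -13  -14  -14  -13  -12  -13  -13  -13  -12  -14  -13
 -14   -1   -2   -2   -1   -0   -3   -1   -1   -2   -3   -2   -3   -1  -13  -14  -13
 -14   -2   58   59   58   57   58   59   57   57   -1   -3   -0   -2   -4  -13  -13
 -14   -1   59   57   59   59   60   58   59   59   58   58   58   58  -14  -14  -14
  -1   -1   58   58   59   58   59   60   59   57   59   61   61   58   -1   -1  -14
  -2   -1   59   59   58   59   60   58   59   59   58   59   58   -0   -0   -3  -12
  -1   -2   -2   42   42   42   42   43   44   45   45   44   45   -2   -1   -0  -15
  -1   -1   -2   14    6    5    5    6    5    7    9   15    6   -1   -1   -1  -13
  -1   -1   -3   14   -1   -1   -0   -2   -1   -1   -2   14   -1   -2   -2   -2  -14
  -1   -2    2   14    0   -3   -2   -1   -1    0   -2   15   -1    2   -1   -2  -14
  -2   -2    2   15   -1   -1   -1   -0   -1    0   -1   15   -1    0   -2   -3  -11
  -0   -2    0   15   -2   -2   -0    1   -2   -1   -1   14   -1   -1   -2   -3  -13
  -2   -2   -1  nan    0   -1   -1   -1   -0   -0   -1   13   -2   -0   -1  -1
[... 5600 characters left out ...]
  -37  -45  -52  -59
  51   44   37   30   19   13    8    3   -3   -8  -13  -19  -30  -37  -45  -52  -59
  51   45   37   30   19   14    8    3   -3   -8  -13  -19  -31  -37  -46  -53  -59
  52   45   37   30   23   14   10    3   -3  -10  -13  -24  -31  -37  nan  -52  -60
  52   45   37   30   23   17   10    3   -2  -11  -17  -24  -31  -38  -46  -53  -60
  52   45   37   30   23   17   10    3   -2  -11  -17  -24  -31  -38  -46  -53  -60
  52   45   37   30   23   17   10    3   -2  -11  -17  -24  -31  -38  -46  -53  -60
  52   45   37   30   24   17   10    3   -2  -11  -17  -24  -31  -38  -46  -53  -60
  53   46   37   31   24   17   10    3   -2  -11  -17  -24  -31  -38  -47  -54  -61
```

View pics/wc2.png

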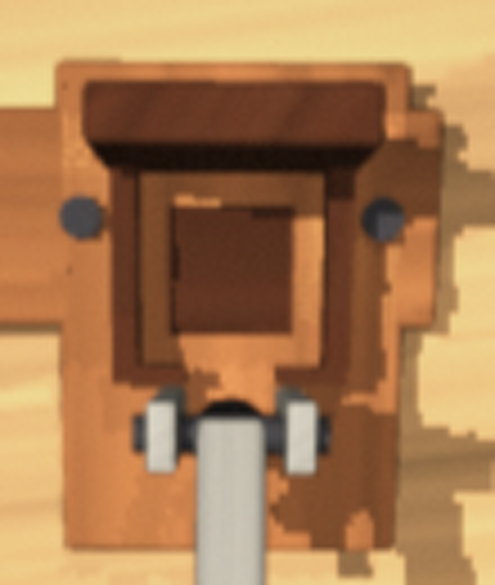

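Run:
```python
from h import *
p=dict(np.load('wrist2.npz'));P=cloud(p)
a=np.radians(-6.1);R=np.array([[np.cos(a),np.sin(a)],[-np.sin(a),np.cos(a)]])
L=(P[...,:2]-[.575,-.171])@R.T*1000;Z=P[...,2]*1000-12
box=(abs(L[...,0])<60)&(abs(L[...,1])<60)
x,y=L[...,0],L[...,1]
f=box&(abs(Z-58.7)<4)&(x>15)
print('fence y',y[f].min(),y[f].max(),'x',x[f].min(),x[f].max(),'angle',cv2.minAreaRect(L[f].astype(np.float32)))
w=box&(abs(Z-15)<4)&(abs(x)<18)
for r in range(80,128,6):
    ww=np.where(w[r])[0]; print(r,round(x[r,ww].mean(),1),np.round(y[r,ww],1))
print('inner fence x by y:')
g=box&(Z>22)&(Z<50)&(x>15)&(abs(y)<30)
A=np.polyfit(y[g],x[g],1);print(A,'deg',np.degrees(np.arctan(A[0])),x[g].mean(),g.sum())
c=box&(abs(Z-76.5)<2.5)&(x<-20)&(x>-45)
cc=c&(abs(y)>9);print('cheek y',y[cc].min(),y[cc].max(),x[cc].min(),x[cc].max())
h=(Z>70)&(Z<140)&(x<-40)&(x>-90)&(abs(y)<20)
B=np.polyfit(x[h],y[h],1);print('handle',B,np.degrees(np.arctan(B[0])))
fl=box&(abs(Z)<5)&(abs(y)>25)&(abs(x)<55); print('base y',y[fl&(x<-25)].min(),y[fl&(x<-25)].max())
```

```text
fence y -29.468510917958326 30.53503039817596 x 21.674303019495376 34.060178742311734 angle ((28.028423309326172, 0.5349197387695312), (60.03523254394531, 12.266509056091309), 89.4309310913086)
80 nan []
86 nan []
92 12.4 [ 27.6  26.6  25.6  24.6  23.4  22.6 -21.8 -22.8 -23.8 -24.9 -26.  -26.9]
98 6.6 [ 27.7  26.7  25.7  24.6  23.6  22.7 -21.9 -23.  -24.1 -24.9 -26.1 -27.1]
104 0.6 [ 27.9  26.8  25.8  24.7  23.8  22.7 -22.  -23.1 -24.1 -25.2 -26.1 -27.4]
110 -5.3 [ 27.9  27.   26.   24.9  23.8  22.8 -21.3 -22.2 -23.1 -24.3 -25.2 -26.3]
116 -11.4 [ 28.1  27.1  26.1  25.   24.   23.  -21.1 -22.3 -23.3 -24.4 -25.4 -26.4]
122 -17.5 [ 28.2  27.2  26.1  25.1  24.1  23.  -21.3 -22.4 -23.5 -24.5 -25.5 -26.4]
inner fence x by y:
[8.24409863e-03 2.19790614e+01] deg 0.4723413569071397 21.985287230971824 182
cheek y -15.945642320404119 18.037050230453758 -40.91232357386706 -26.86875621321173
handle [-0.01755224  0.25069376] -1.0055659590023254
base y -40.96377656109093 42.75512348219937<stdin>:11: RuntimeWarning: Mean of empty slice.
  ret = ret.dtype.type(ret / rcount)
```

>>> play_rows(plan=[{"tx":0.5,"ty":0,"tz":0,"spin":0.1},{"tx":1.5,"ty":0,"tz":0,"spin":0.3},{"tx":2.8,"ty":0,"tz":0,"spin":0.5},{"tx":4.2,"ty":0.05,"tz":0,"spin":0.5},{"tx":5.6,"ty":0.05,"tz":0,"spin":0.5},{"tx":6.9,"ty":0.05,"tz":0,"spin":0.5},{"tx":7.9,"ty":0.05,"tz":0,"spin":0.5},{"tx":8.5,"ty":0.05,"tz":0,"spin":0.5},{"tx":8.7,"ty":0.05,"tz":0,"spin":0.5},{"tx":8.7,"ty":0.05,"tz":0,"spin":0.5},{"tx":8.7,"ty":0.05,"tz":0,"spin":0.5}])

```text
clock: 8.83
tool_pos: [0.5763, -0.1703, 0.2408]
orientation: [180.0, 0.0, -6.6]
ft_force: [0.4, -0.1, -3.4]
gripper_width: 0.0358
```

Run:
```python
from station import env, optics
from h import *
s=env.sense();print(s['clock'],s['tool_pos'],s['orientation'],s['ft_force'])
for n in ('wrist','side'):
    p=optics.capture(n);cv2.imwrite(f'pics/{n}3.png',p['color'][:,:,::-1])
    print([(round(d['conf'],2),np.round(d['xyz'],4)) for d in optics.pinpoint(p,'blank')])
p=optics.capture('wrist')
P=cloud(p);t=s['tool_pos'];a=np.radians(s['orientation'][2]);R=np.array([[np.cos(a),np.sin(a)],[-np.sin(a),np.cos(a)]])
L=(P[...,:2]-t[:2])@R.T*1000;Z=(P[...,2]-t[2])*1000
m=(abs(L[...,1])<14)&(Z<-15)&(Z>-45)&(abs(L[...,0])<40)
if m.sum():print('front face x',np.percentile(L[m][:,0],[10,50,90]),m.sum(), np.polyfit(L[m][:,1],L[m][:,0],1),np.polyfit(Z[m],L[m][:,0],1))
```

```text
8.8333 [ 0.5762695  -0.17028355  0.24079003] [ 1.79995262e+02  7.31528153e-03 -6.59140281e+00] [ 0.4059388  -0.12667067 -3.37576482]
[(0.95, array([ 0.5767, -0.1714,  0.1927]))]
[(0.89, array([ 0.3742, -0.0141, -0.    ])), (0.88, array([ 3.611e-01,  8.740e-02, -1.000e-04]))]
front face x [17.51241614 17.77779641 18.01871386] 781 [-5.12221205e-04  1.77735859e+01] [-1.33237083e-03  1.77349084e+01]
```

View pics/wrist3.png

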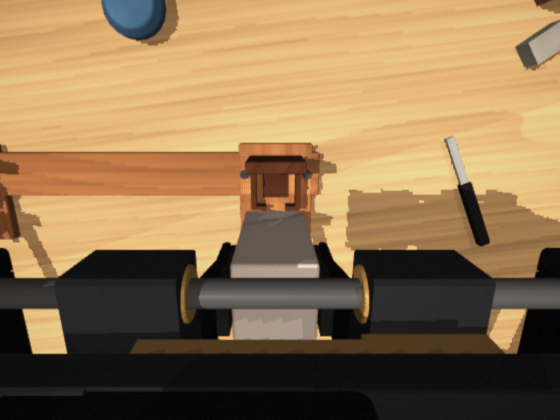

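>>> play_rows(plan=[{"tx":-0.05,"ty":0,"tz":0.7,"spin":0},{"tx":-0.05,"ty":0,"tz":2,"spin":0},{"tx":-0.05,"ty":0,"tz":3.5,"spin":0},{"tx":-0.05,"ty":0,"tz":5,"spin":0},{"tx":-0.05,"ty":0,"tz":6.5,"spin":0},{"tx":-0.05,"ty":0,"tz":8,"spin":0},{"tx":-0.05,"ty":0,"tz":9.5,"spin":0},{"tx":-0.05,"ty":0,"tz":11,"spin":0},{"tx":-0.05,"ty":0,"tz":12.3,"spin":0},{"tx":-0.05,"ty":0,"tz":13.3,"spin":0},{"tx":-0.05,"ty":0,"tz":14,"spin":0},{"tx":-0.05,"ty":0,"tz":14.5,"spin":0},{"tx":-0.05,"ty":0,"tz":14.8,"spin":0},{"tx":-0.05,"ty":0,"tz":14.8,"spin":0}])

```text
clock: 10.25
tool_pos: [0.5757, -0.1703, 0.0929]
orientation: [180.0, -0.0, -6.6]
ft_force: [-0.4, 0.3, -2.6]
gripper_width: 0.0359
```

Run:
```python
from station import env, optics
from h import *
s=env.sense();print(s['clock'],s['tool_pos'],s['orientation'],s['ft_force'])
for n in ('wrist','side'):
    p=optics.capture(n);c=p['color'][:,:,::-1]
    if n=='side':c=cv2.resize(c[220:330,220:350],None,fx=5,fy=5,interpolation=cv2.INTER_CUBIC)
    cv2.imwrite(f'pics/{n}4.png',c)
```

```text
10.25 [ 0.57573338 -0.17033156  0.09290259] [ 1.79991329e+02 -2.47219506e-02 -6.60159909e+00] [-0.36780812  0.2532459  -2.57804375]
```

View pics/wrist4.png

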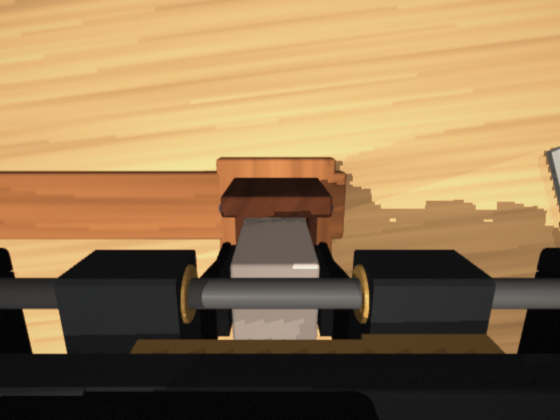

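View pics/side4.png

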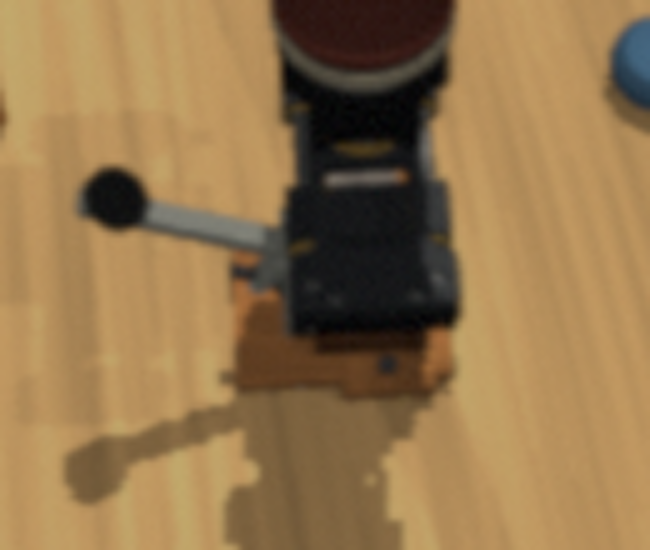

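The stone is behind the fence (276,200) and centred between the walls, with no contact force. I'll lower it slowly.

>>> play_rows(plan=[{"tx":0,"ty":0,"tz":0.3,"spin":0},{"tx":0,"ty":0,"tz":0.7,"spin":0},{"tx":0,"ty":0,"tz":1.1,"spin":0},{"tx":0,"ty":0,"tz":1.5,"spin":0},{"tx":0,"ty":0,"tz":1.9,"spin":0},{"tx":0,"ty":0,"tz":2.3,"spin":0},{"tx":0,"ty":0,"tz":2.6,"spin":0},{"tx":0,"ty":0,"tz":2.8,"spin":0},{"tx":0,"ty":0,"tz":2.9,"spin":0},{"tx":0,"ty":0,"tz":3.0,"spin":0},{"tx":0,"ty":0,"tz":3.0,"spin":0}])

```text
clock: 11.27
tool_pos: [0.5763, -0.1706, 0.0638]
orientation: [180.0, -0.1, -6.6]
ft_force: [0.6, -0.5, -2.1]
gripper_width: 0.0356
```

>>> play_rows(plan=[{"tx":0,"ty":0,"tz":0.05,"spin":0},{"tx":0,"ty":0,"tz":0.1,"spin":0},{"tx":0,"ty":0,"tz":0.15,"spin":0},{"tx":0,"ty":0,"tz":0.15,"spin":0},{"tx":0,"ty":0,"tz":0.15,"spin":0}])

```text
clock: 11.68
tool_pos: [0.5763, -0.1706, 0.0623]
orientation: [180.0, -0.1, -6.6]
ft_force: [-0.1, -0.1, -2.4]
gripper_width: 0.0357
```

>>> play_rows(plan=[{"tx":0,"ty":0,"tz":0.04,"spin":0},{"tx":0,"ty":0,"tz":0.08,"spin":0},{"tx":0,"ty":0,"tz":0.08,"spin":0},{"tx":0,"ty":0,"tz":0.08,"spin":0}])

```text
clock: 12.02
tool_pos: [0.5765, -0.1707, 0.0618]
orientation: [180.0, -0.1, -6.6]
ft_force: [-0.6, -0.2, -0.3]
gripper_width: 0.0356
```

Weight has gone to the floor (force −0.3 N). Releasing and retreating.

>>> play_rows(plan=[{"tx":0,"ty":0,"tz":0,"spin":0},{"tx":0,"ty":0,"tz":0,"spin":0},{"tx":0,"ty":0,"tz":0,"spin":0},{"tx":0,"ty":0,"tz":0,"spin":0},{"tx":0,"ty":0,"tz":0,"spin":0},{"tx":0,"ty":0,"tz":0,"spin":0}], gripper=0.4)

```text
clock: 12.52
tool_pos: [0.5765, -0.1707, 0.0618]
orientation: [180.0, -0.1, -6.6]
ft_force: [0.5, 0.3, 0.2]
gripper_width: 0.0595
```

>>> play_rows(plan=[{"tx":0,"ty":0,"tz":-0.5,"spin":0},{"tx":0,"ty":0,"tz":-1.5,"spin":0},{"tx":0,"ty":0,"tz":-3,"spin":0},{"tx":0,"ty":0,"tz":-5,"spin":0},{"tx":0,"ty":0,"tz":-7,"spin":0},{"tx":0,"ty":0,"tz":-9,"spin":0},{"tx":0,"ty":0,"tz":-11,"spin":0},{"tx":0,"ty":0,"tz":-12.5,"spin":0},{"tx":0,"ty":0,"tz":-13.5,"spin":0},{"tx":0,"ty":0,"tz":-14,"spin":0},{"tx":0,"ty":0,"tz":-14,"spin":0}])

```text
clock: 13.43
tool_pos: [0.5769, -0.1708, 0.2036]
orientation: [179.9, -0.3, -6.6]
ft_force: [-0.2, -0.3, -0.2]
gripper_width: 0.0613
```

Run:
```python
from station import env, optics
from h import *
s=env.sense();print(s['clock'],s['tool_pos'],s['orientation'],s['ft_force'],s['gripper_width'])
for n in ('wrist','top','side'):
    p=optics.capture(n);cv2.imwrite(f'pics/{n}5.png',p['color'][:,:,::-1])
    for t in('blank','right_thumb'):print(n,t,[(round(d['conf'],2),np.round(d['xyz'],4)) for d in optics.pinpoint(p,t)])
    P=cloud(p);m=(abs(P[...,0]-.576)<.04)&(abs(P[...,1]+.17)<.04)&(abs(P[...,2]-.091)<.006)
    if m.sum()>10:print(n,cv2.minAreaRect((P[m][:,:2]*1000).astype(np.float32)),np.median(P[m][:,2]))
```

```text
13.4333 [ 0.5769063  -0.17083029  0.20356064] [179.9136097   -0.26925896  -6.60079781] [-0.18701225 -0.27195015 -0.1683692 ] 0.06128279190455331
wrist blank [(0.78, array([ 0.5756, -0.1718,  0.013 ]))]
wrist right_thumb []
wrist ((564.87109375, -168.57086181640625), (35.97745132446289, 59.94396209716797), 84.11743927001953) 0.09046017108520149
top blank [(0.89, array([0.3648, 0.0903, 0.0006])), (0.66, array([ 0.3721, -0.0166,  0.002 ])), (0.43, array([ 0.5739, -0.171 ,  0.0133]))]
top right_thumb [(0.85, array([ 0.4608, -0.1587,  0.139 ]))]
top ((556.1300048828125, -167.86886596679688), (32.31401062011719, 39.515342712402344), 84.91149139404297) 0.08899346776504258
side blank [(0.77, array([0.361 , 0.0879, 0.0009])), (0.75, array([ 0.371 , -0.0101, -0.0024])), (0.41, array([ 0.5466, -0.1668,  0.04  ]))]
side right_thumb [(0.61, array([ 0.4633, -0.1561,  0.1367])), (0.45, array([ 0.7724, -0.0496, -0.0015]))]
side ((565.0608520507812, -171.79629516601562), (35.393577575683594, 58.252830505371094), 86.68415069580078) 0.09231247224577077
```

View pics/side5.png

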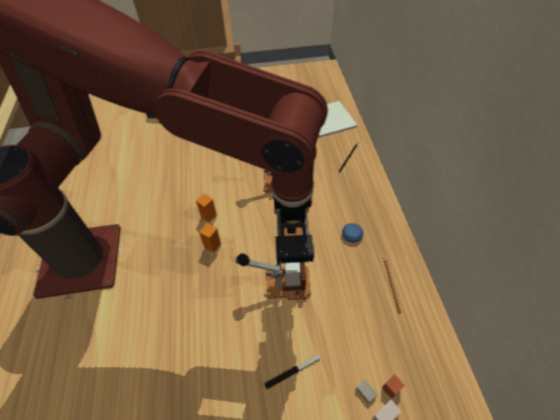

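View pics/wrist5.png

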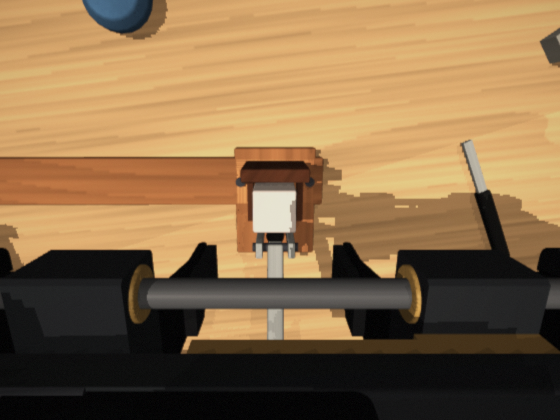

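The stone stands upright and free in the right pocket (wrist 275,207), base z 0.013. Next I'll close the fingers and go above the right thumb disc.

>>> play_rows(plan=[{"tx":-0.5,"ty":0,"tz":0,"spin":0},{"tx":-1.5,"ty":0,"tz":0,"spin":0},{"tx":-3,"ty":0,"tz":0,"spin":0},{"tx":-4.5,"ty":0,"tz":0,"spin":0},{"tx":-6,"ty":0,"tz":0,"spin":0},{"tx":-7.5,"ty":0,"tz":0,"spin":0},{"tx":-9,"ty":0,"tz":0,"spin":0},{"tx":-10.3,"ty":0,"tz":0,"spin":0},{"tx":-11.3,"ty":0,"tz":0,"spin":0},{"tx":-11.9,"ty":0,"tz":0,"spin":0},{"tx":-11.9,"ty":0,"tz":0,"spin":0},{"tx":-11.9,"ty":0,"tz":0,"spin":0}], gripper=-1, newtons=20)

```text
clock: 14.88
tool_pos: [0.4579, -0.1569, 0.2013]
orientation: [180.0, -0.1, -6.6]
ft_force: [-0.0, -0.2, 0.7]
gripper_width: 0.0008
```

Run:
```python
from station import env, optics
from h import *
s=env.sense();print(s['clock'],s['tool_pos'],s['orientation'],s['ft_force'],s['gripper_width'])
for n in ('wrist','side'):
    p=optics.capture(n);cv2.imwrite(f'pics/{n}6.png',p['color'][:,:,::-1])
    for t in('blank','right_thumb'):print(n,t,[(round(d['conf'],2),np.round(d['xyz'],4)) for d in optics.pinpoint(p,t)])
```

```text
14.8833 [ 0.45794413 -0.15688669  0.20125472] [ 1.79966615e+02 -1.12336706e-01 -6.62146654e+00] [-0.04333266 -0.17837145  0.66368944] 0.0008176989348625998
wrist blank [(0.69, array([ 0.3631,  0.0931, -0.0004])), (0.59, array([ 0.577 , -0.1731,  0.0145]))]
wrist right_thumb [(0.69, array([ 0.4578, -0.1563,  0.1348]))]
side blank [(0.89, array([ 0.374 , -0.0089, -0.0006])), (0.81, array([ 0.3611,  0.0914, -0.0006])), (0.78, array([ 0.5749, -0.1703,  0.0109]))]
side right_thumb [(0.58, array([ 0.4605, -0.1583,  0.1364]))]
```

View pics/wrist6.png

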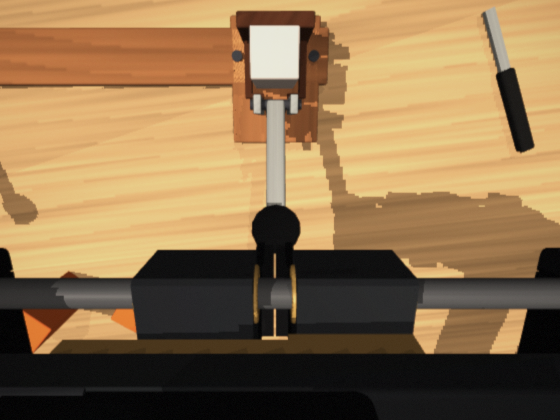

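The closed fingertips are over the right thumb disc (276,227). Pressing along the arc in two stages.

>>> play_rows(plan=[{"tx":0,"ty":0,"tz":0.6,"spin":0},{"tx":0,"ty":0,"tz":1.6,"spin":0},{"tx":0,"ty":0,"tz":2.6,"spin":0},{"tx":0,"ty":0,"tz":3.4,"spin":0},{"tx":0,"ty":0,"tz":4,"spin":0},{"tx":0,"ty":0,"tz":4.4,"spin":0},{"tx":0,"ty":0,"tz":4.7,"spin":0},{"tx":-0.1,"ty":0,"tz":5,"spin":0},{"tx":-0.2,"ty":0,"tz":5.3,"spin":0},{"tx":-0.35,"ty":0,"tz":5.6,"spin":0},{"tx":-0.5,"ty":0,"tz":5.9,"spin":0},{"tx":-0.65,"ty":0,"tz":6.2,"spin":0},{"tx":-0.8,"ty":0,"tz":6.5,"spin":0},{"tx":-0.8,"ty":0,"tz":6.5,"spin":0}])

```text
clock: 16.35
tool_pos: [0.4499, -0.1559, 0.1354]
orientation: [180.0, -0.1, -6.6]
ft_force: [1.2, -1.5, 2.0]
gripper_width: 0.0005
```

Run:
```python
from station import env, optics
from h import *
s=env.sense();print(s['clock'],s['tool_pos'],s['orientation'],s['ft_force'],s['gripper_width'])
for n in ('wrist','side'):
    p=optics.capture(n);cv2.imwrite(f'pics/{n}7.png',p['color'][:,:,::-1])
```

```text
16.35 [ 0.44994495 -0.15593522  0.13543773] [ 1.79970442e+02 -6.37350522e-02 -6.59629157e+00] [ 1.2092164  -1.52265077  2.02797784] 0.0004574119512785077
```

View pics/wrist7.png

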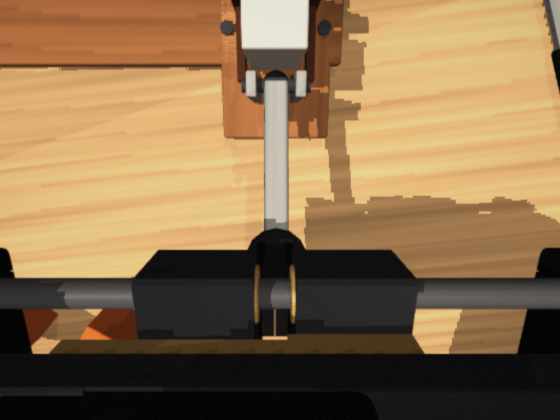

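>>> play_rows(plan=[{"tx":-0.1,"ty":0,"tz":0.2,"spin":0},{"tx":-0.2,"ty":0,"tz":0.5,"spin":0},{"tx":-0.3,"ty":0,"tz":0.8,"spin":0},{"tx":-0.4,"ty":0,"tz":1.1,"spin":0},{"tx":-0.45,"ty":0,"tz":1.4,"spin":0},{"tx":-0.55,"ty":0,"tz":1.7,"spin":0},{"tx":-0.6,"ty":0,"tz":2,"spin":0},{"tx":-0.65,"ty":0,"tz":2.3,"spin":0},{"tx":-0.7,"ty":0,"tz":2.6,"spin":0},{"tx":-0.75,"ty":0,"tz":2.9,"spin":0},{"tx":-0.8,"ty":0,"tz":3.1,"spin":0},{"tx":-0.8,"ty":0,"tz":3.25,"spin":0},{"tx":-0.8,"ty":0,"tz":3.25,"spin":0},{"tx":-0.8,"ty":0,"tz":3.25,"spin":0}])

```text
clock: 17.62
tool_pos: [0.4417, -0.1551, 0.1036]
orientation: [180.0, 0.0, -6.6]
ft_force: [-5.3, 0.7, 9.6]
gripper_width: 0.0003
```

Run:
```python
from station import env, optics
from h import *
s=env.sense();print(s['clock'],s['tool_pos'],s['orientation'],s['ft_force'],s['gripper_width'])
C=np.array([.5751,-.1703]);a=np.radians(-6.7);R=np.array([[np.cos(a),np.sin(a)],[-np.sin(a),np.cos(a)]])
for n in ('wrist','side','top'):
    p=optics.capture(n);cv2.imwrite(f'pics/{n}8.png',p['color'][:,:,::-1])
    for t in('blank','right_thumb','seal_mid','left_thumb'):print(n,t,[(round(d['conf'],2),np.round(d['xyz'],4)) for d in optics.pinpoint(p,t)])
    P=cloud(p);L=(P[...,:2]-C)@R.T*1000;Z=P[...,2]*1000-12
    m=(abs(L[...,1])<4)&(L[...,0]<-48)&(L[...,0]>-108)&(Z>55)&(Z<100)
    if m.sum()>10:
        k=np.polyfit(L[m][:,0],Z[m],1);print(n,'handle tilt rad',-np.arctan(k[0]),'z at -80:',np.polyval(k,-80),m.sum())
    m=(abs(L[...,0])<30)&(abs(L[...,1])<25)&(abs(Z-79)<4)&(L[...,0]>-22)
    if m.sum()>10:print(n,'stone top',cv2.minAreaRect(L[m].astype(np.float32)),np.median(Z[m]))
```

```text
17.6167 [ 0.44167621 -0.15505018  0.10360203] [ 1.79977086e+02  2.43039662e-02 -6.58836822e+00] [-5.27706925  0.6502732   9.57898703] 0.0003404678515119135
wrist blank [(0.77, array([ 0.37  , -0.0171, -0.0011])), (0.66, array([ 0.5795, -0.1713,  0.0147]))]
wrist right_thumb []
wrist seal_mid []
wrist left_thumb [(0.63, array([ 0.5583, -0.1732,  0.0431]))]
wrist handle tilt rad 0.0026934572525254266 z at -80: 71.83128459665231 1915
wrist stone top ((-12.642045974731445, 0.7262954711914062), (3.3568954467773438, 35.56452178955078), 0.27799805998802185) 78.15014910473482
side blank [(0.76, array([ 0.5783, -0.1738,  0.0117])), (0.56, array([0.3625, 0.0906, 0.001 ])), (0.54, array([ 0.3725, -0.012 , -0.0039]))]
side right_thumb [(0.82, array([ 0.4421, -0.1548,  0.089 ]))]
side seal_mid [(0.68, array([ 0.4419, -0.1511,  0.094 ])), (0.49, array([0.6127, 0.1853, 0.0431]))]
side left_thumb [(0.71, array([0.4963, 0.2019, 0.1361]))]
side handle tilt rad 0.010553040768332854 z at -80: 74.497015585025 69
side stone top ((4.940882682800293, -0.4057884216308594), (35.857635498046875, 37.81320571899414), 1.7774523496627808) 80.80247074886738
top blank [(0.73, array([ 0.3729, -0.0172,  0.0011])), (0.56, array([ 0.5746, -0.1703,  0.0107])), (0.51, array([0.3645, 0.0912, 0.0018]))]
top right_thumb []
top seal_mid [(0.64, array([0.6134, 0.1873, 0.0431])), (0.33, array([0.5026, 0.1988, 0.1381]))]
top left_thumb [(0.91, array([0.4992, 0.1973, 0.1408]))]
top stone top ((4.780330657958984, 0.9456005096435547), (36.40054702758789, 35.790733337402344), 89.65660095214844) 78.8215094141891
```

View pics/wrist8.png

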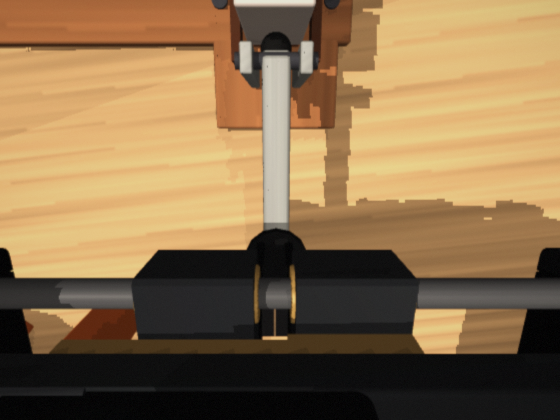

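View pics/side8.png

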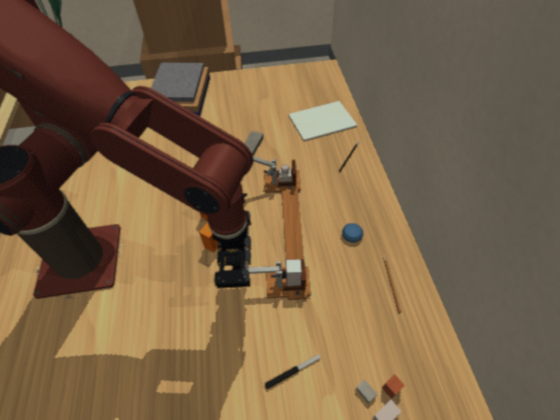

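Run:
```python
from station import env, optics
s=env.sense();print(s['clock'],s['tool_pos'],s['ft_force'],s['qd'])
print(env.finish_job())
```

```text
18.3667 [ 0.44166847 -0.15505558  0.10366134] [-5.68673794  1.33159586  9.77309042] [ 0.01327822 -0.03863255  0.04919645  0.07586745 -0.08626643  0.03978427]
the job is handed in; nothing more can be done
None
```

The job is handed in with the blank clamped in the right pocket and the handle held level; no verdict was reported. The white blank went into the empty right pocket and was released upright. I then pressed that pocket's thumb disc down with closed fingertips.

**Last checks:**
- **Handle:** the wrist depth image gave a tilt of about 0.003 rad from level. The side camera gave about 0.01 rad.
- **Press:** the upward force on the tool was steady at about 9.8 N, with the fingertips still. There was also about 5.7 N of sideways force.
- **Stone:** it stands upright on the pocket floor, and the jaw has slid it about 4–5 mm up to the fence.
- **Left side:** the seal and left lever read the same as at the start, within measuring error.
- **Time:** 18.4 s on the clock.

**Disagreements:**
- The networks reported a few false finds, such as a seal at the thumb disc. I discarded them against the pictures.
- The orange look-alikes also came up as blanks. They were not touched.
- I did not measure the jar, knife and whetstone again at the end. The arm kept away from them.
- One move call was refused as invalid because its rows lacked some fields. I resent it in full.

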